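# Lock the sample oil seal onto its counter stand with the ball-tipped C-hook

## Robot

A 6-joint arm with a two-finger parallel gripper is mounted at the origin on the work surface. World frame = base frame: x ahead of the robot, y to its left, z up, the work surface at z = 0. Lengths are in m, angles in degrees, forces in N, time in s.
With the tool pointing down it reaches from about 0.35 to 0.8 m from the base axis. Payload 7.3 kg.
Tool frame: the origin (TCP) lies on the centre line of the jaws, within the pads' length; the fingertips stand 11 mm ahead of it and the grasp point (between the pads) lies 8 mm behind it (bot.tip_extent is the distance from the TCP to the fingertips, in m); z points along the fingers, y is the line along which they close (so a half turn about z gives the same grasp; the last joint's range is limited). The gripper opens to 85 mm and grips with 20 to 120 N. Pads are 22 mm wide; open, the fingers measure 114 mm over their backs; the gripper's body (76 mm by 85 mm) begins 54 mm behind the grasp point. The pads swing forward as they close: fully open they stand 13 mm farther back than shut.
Start: joints at [67.323, 19.595, 87.324, -0, 73.075, -8.365], TCP at [0.13, 0.509, 0.242] pointing down, gripper open.
Joint ranges: [-145.02, 145.02], [-44.19, 115.74], [2.07, 154.8], [-57.11, 237.11], [16.16, 152.29], [-177.93, 177.93]. Speed limits (degrees/s): [147.25, 147.25, 180, 180, 180, 180].

## Interface

Orientations are given as [roll, pitch, yaw] about the fixed x, y, z axes, in that order (R = Rz(yaw) Ry(pitch) Rx(roll)).
In Python, from cell import bot gives the robot as it stands.
- The arm moves only by the tool move_arm, never from a script. Its argument "series" is a list that holds one entry, the list of rows, each a list of 7 numbers: the turn, a rotation vector about the tool's x, y, z in rad, then the shift along the tool's x, y, z in cm, then the closure in counts, from 0 (fully open) to 255 (shut). In form: [[[wx, wy, wz, tx, ty, tz, jaw], ...]]. A call has 1 to 20 rows; each row shifts and turns the commanded pose from where the row before left it, along the tool's axes as they then stand; what a row does not reach is not made up. A row lasts 1/8 s, in which the tool goes at most 62.5 mm and 10.7 degrees, less where a joint would pass 70% of its speed; a pose out of reach is approached as far as the arm can. A call is refused whole if a number of a shift passes 6.25 or a number of a turn 0.188, either way. A call with a gripper value outside its range is refused whole. The fingers move at their own pace and stop on an object; "squeeze" is the grip in N (left out, the last holds). Time passes only in rows, so rows that do not move let the fingers close. It gives the time, the measured TCP pose, the force, the opening and the grip force at its end, in the units of the state.
- bot.get_state(): the state, without advancing time (a new reading comes with each control period).
- bot.read_camera(name): name is "scene" or "side" or "wrist"; returns a dict with "frame" (384x512x3 uint8, red, green, blue), "depth" (384x512 float32, m along the optical axis (not along the pixel's ray), 0 where there is no reading), "camera_matrix" (3x3 intrinsics, pixels), "rvec" (rotation vector, rad) and "tvec" (3), from world to camera coordinates, as OpenCV has them; the wrist camera has in their place "hand_eye" (4x4, takes a point from camera to tool coordinates, whose origin is the TCP and whose axes are the flange's). Camera axes: x right, y down, z forward; pixel columns grow to the right and rows downward; lengths in m; the calibration is good to about 2 mm. A picture is of the moment at which its call begins: read the wrist's pose just before it.
- bot.hand_in(): hands the job in; it is judged then, once.
The state is a dict: "time": time; "joints": joint angles; "dq": joint speeds; "tau": joint torques, N m; "position": TCP position; "orientation": TCP orientation; "force": force on the tool from outside, world axes, zero at the start; "moment": the same for the moment, N m; "opening": finger opening in m; "grip_force": force on a finger pad.
Only numpy, scipy, OpenCV 4.12 (cv2) and the standard library are available. Lean on these libraries where they do the work, as an engineer would, in place of code of your own. Each camera call takes 0.05 s, during which the arm holds its last target. There are 200 camera calls.

## Task

Lock the sample oil seal to its blue counter stand: take the C-hook by its orange handle, swing its ball tip round along its own arc through the seal standing in the slot and on into the metal keeper, past the click of the sprung white nose, and press it gently but firmly home against the end of the stop screw. Then let go, leaving the hook lying flat on the stand, locked behind the nose, with the seal still in its slot; never force the hook, and leave the jar, the red carton and the big seal where they are.

Things in the scene. Friction and masses are not known exactly. Their poses are not given: they have to be found in the camera images.
- stand: Fixed blue board, own x -60 to +85 mm, y -65 to +70 mm, top 22 mm above the table. Origin: on the table, under the centre of the arc; z up. On a circle of radius 48 mm about it, counter-clockwise from its +x: seal at 0 deg, ball at point seat at +55 deg; then the hook's axes are parallel to these and its origin is at (27.5, -39.3, 22) mm here. Slot: 43 (x) by 11 (y), 14 mm deep.
- keeper: Fixed aluminium channel on the board, curved with the 48 mm circle, 16 mm high, open at the top. Origin at the arc's centre, on the board top; axes as the stand's. The ball enters counter-clockwise: flared mouth 23 mm wide, 28 mm of arc before point seat, narrowing to 15 mm; inner wall at radius 41.5, outer 56.5 mm: a ball exactly on the circle has 0.5 mm free inside, 2.5 mm outside.
- nose (a joint): White sprung nose at the keeper's outer side, 0 when out, grows (m) as it is pushed outwards. The ball meets it about 20 mm of arc before point seat, pushes it aside by about 2 mm (some 3 to 7 N along the arc) and it clicks in behind the ball from about 14 to 8 mm before point seat.
- stop: Fixed brass bracket beyond the keeper with a tight 10 mm steel stop screw that points back along the arc and stops the ball. The screw (part of the stop) is set differently each time, and its setting is not measured: the ball's centre stops anywhere from 7 mm of arc before to 7 mm beyond point seat. Rigid: 5 to 8 N is firm, over 12 N too much. Origin: on the board top in the keeper.
- seat (a point): Middle of the range of places where the ball's centre can be when home: 6 mm above the board top (28 mm above the table), 48 mm from the stand's origin axis at +55 deg.
- slot (a point): Centre of the seal's bore when the seal stands in its slot: stand frame (48, 0, 28) mm.
- seal: Loose rigid black oil seal, 40 mm outside, 18 mm bore, 10 mm thick, 35 g, standing upright in the stand's slot with a little play, so it may lean a few degrees. Origin: the lowest point of its rim, mid-thickness; own y is the axis of the bore.
- bore (a point): Centre of the seal's bore, 20 mm above the seal's origin.
- hook: Loose C-hook, about 110 g, lying flat. Origin: centre of the underside of its foot; z up. Orange handle 20 x 20 x 60 mm high (sides along own x, y) on a black foot 28 x 28 x 6 mm. Steel wire 8 mm thick, 6 mm above the underside, bends counter-clockwise from the handle through 110 deg, radius 48 mm about own (-27.5, +39.3) mm, to a 12 mm ball at own (0, +78.6, 6) mm.
- ball (a point): Centre of the hook's 12 mm ball tip.
- wire_mid (a point): Point half-way along the hook's arc, own (20.5, 39.3, 6) mm; it lies within about 8 mm of the bore's centre, along the wire, when the hook is home.
- grip (a point): On the axis of the orange handle, 43 mm above its underside: a place to hold it from above.
- jar: Bystander: lidded jar, 56 mm wide, 75 mm high. Origin at its underside.
- carton: Bystander: red carton 60 x 50 x 45 mm high. Origin at its underside.
- big_seal: Bystander: large black seal lying flat, 72 mm wide, 12 mm high. Origin at its underside.
Mind the look-alikes: they are no part of the job. Leave any green or purple look-alike of the hook alone. What is shaped like the seal but green is not meant.

How it is judged (in metres and radians):
On the way, in this order (a step that is already met when the one before it is completed fails the run):
1. the ball tip has been inside the bore of the seal (distance between ball and bore below 0.006 m and distance between bore and slot below 0.006 m), for 0.02 s.
2. the ball, past the nose, is pressed home on the stop screw with more than 4 N for 0.2 s (contact force between hook and stop above 4 N and distance between ball and seat below 0.011 m), for 0.2 s.
At the end, for the whole second after the job is handed in: The ball is in the keeper between nose and stop screw (within 11 mm of site seat), the hook's wire passes through the seal's bore (its mid point within 12 mm of the bore's centre), the seal is in its slot within 5 mm, the hook lies flat (tilt under 0.08 rad), both at rest (distance between ball and seat below 0.011 m and distance between wire_mid and bore below 0.012 m and distance between bore and slot below 0.005 m and angle between hook's own z axis and vertical below 0.08 rad and linear speed of each of hook, seal below 0.02 m/s); the robot touches nothing.
It fails at once if the hook is pressed on the stop screw with more than 12 N (contact force between hook and stop above 12 N).
It fails at once if the hook presses on the stand and what it carries with more than 25 N (contact force between hook and stand above 25 N).
It fails at once if the hook presses on the seal with more than 15 N (contact force between hook and seal above 15 N).
It fails at once if the seal is taken out of its slot (bore centre more than 12 mm away) (distance between bore and slot above 0.012 m).
It fails at once if a bystander is moved more than 20 mm (distance of any of jar, carton, big_seal from where it was at the start of the episode above 0.02 m).
It also fails if it takes over 67 s, if anything falls off the work surface, if the arm or the gripper's body presses on something with over 40 N, if the wrist force passes 120 N, or if a joint passes its speed limit or range.

## Working session

There is one attempt and no reset: what is moved stays moved. The work goes in short steps, Python scripts to look and compute and a tool call to move; the robot and the scene stay as the last step left them, time stands still between calls to the robot, and variables do not carry over. Pictures are saved under pics/ and viewed, at most 11 in all, crops included, and the job is handed in when it is done.

Besides the shell and the picture viewer there is one more tool, called after ">>>" as name(argument=value, ...) on one line, values as JSON. move_arm: Moves the arm, as the interface text tells. Its arguments: {"type":"object","properties":{"series":{"type":"array"},"squeeze":{"type":"number"}},"required":["series"]}

```bash
mkdir -p pics; cat > h.py <<'E'
import numpy as np, cv2, pickle
from cell import bot
from scipy.spatial.transform import Rotation as R
def cap(n):
    s=bot.get_state(); c=bot.read_camera(n)
    if 'rvec' in c:
        Rm=cv2.Rodrigues(np.array(c['rvec'],float))[0]; t=np.array(c['tvec'],float).ravel()
        T=np.eye(4);T[:3,:3]=Rm.T;T[:3,3]=-Rm.T@t
    else:
        W=np.eye(4);W[:3,:3]=R.from_euler('xyz',s['orientation'],degrees=True).as_matrix();W[:3,3]=s['position'];T=W@np.array(c['hand_eye'])
    c['T']=T; return c
def cloud(c):
    K=np.array(c['camera_matrix']);d=c['depth'];v,u=np.mgrid[:d.shape[0],:d.shape[1]]
    P=np.stack([(u-K[0,2])/K[0,0]*d,(v-K[1,2])/K[1,1]*d,d],-1)
    return P@c['T'][:3,:3].T+c['T'][:3,3]
def onplane(c,u,v,z):
    K=np.array(c['camera_matrix']);r=c['T'][:3,:3]@np.array([(u-K[0,2])/K[0,0],(v-K[1,2])/K[1,1],1]);o=c['T'][:3,3]
    return o+r*(z-o[2])/r[2]
def proj(c,p):
    q=np.linalg.inv(c['T'])@np.append(p,1);k=np.array(c['camera_matrix'])@q[:3];return k[:2]/k[2]
def save(im,n): cv2.imwrite('pics/'+n,im[:,:,::-1])
E
python3 - <<'E'
from h import *
ims=[]
for n in('scene','side','wrist'):
    c=cap(n); pickle.dump(c,open(n+'.pkl','wb')); ims.append(c['frame']); print(n,c['T'].round(3).tolist(),c['camera_matrix'][0][0])
save(np.vstack([np.hstack([cv2.resize(i,(400,300)) for i in ims[:2]]),np.hstack([cv2.resize(ims[2],(400,300)),np.zeros((300,400,3),np.uint8)])]),'a.png')
print(bot.get_state())
E
```

```text
scene [[-0.46, 0.485, -0.744, 1.264], [0.888, 0.229, -0.4, 0.467], [-0.023, -0.844, -0.535, 0.557], [0.0, 0.0, 0.0, 1.0]] 369.4390689558337
side [[0.996, -0.055, 0.066, 0.477], [-0.086, -0.596, 0.798, -0.725], [-0.004, -0.801, -0.598, 0.678], [0.0, 0.0, 0.0, 1.0]] 498.7148072218678
wrist [[0.247, 0.923, 0.294, 0.054], [0.969, -0.235, -0.076, 0.527], [-0.001, 0.304, -0.953, 0.374], [0.0, 0.0, 0.0, 1.0]] 302.2169293418327
{'time': 0.15, 'joints': array([ 6.73228013e+01,  1.96253731e+01,  8.73629509e+01, -1.56775560e-03,
        7.30765809e+01, -8.36315934e+00]), 'dq': array([-0.01326697, -0.18332995, -0.13171644,  0.07925763, -0.02659021,
       -0.10472706]), 'tau': array([ 1.71462241e-03, -4.33903420e+01, -2.46143514e+01, -1.63269460e-04,
        5.70170756e-03, -9.66986363e-06]), 'position': array([0.12965606, 0.50844323, 0.24181317]), 'orientation': array([-1.79935567e+02, -7.95681110e-03,  1.65686413e+02]), 'force': array([-0.54709226, -1.03093022,  0.32171934]), 'moment': array([ 0.00402627, -0.05411893, -0.02207433]), 'grip_force': 0.0, 'opening': 0.08552085764098771}
```

View pics/a.png

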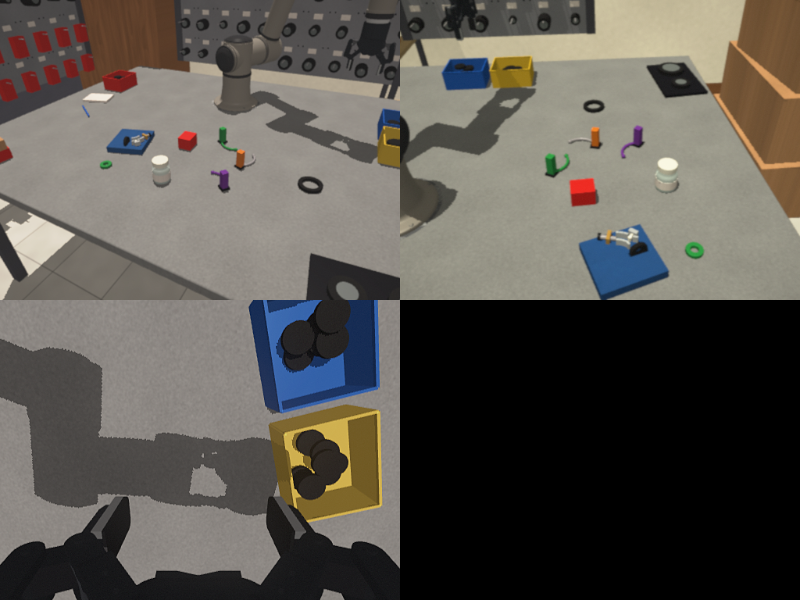

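The side view shows the orange hook at about (250,175). Look-alikes are green (193,210) and purple (305,172). The stand is at about (285,335), and the green ring at (378,320) is a decoy. I'll take the orange hook and check it in a close crop.

```bash
python3 - <<'E'
from h import *
c=pickle.load(open('side.pkl','rb'));f=c['frame']
a=cv2.resize(f[150:225,180:340],(800,375),interpolation=cv2.INTER_CUBIC)
b=cv2.resize(f[280:384,215:355],None,fx=4,fy=4,interpolation=cv2.INTER_CUBIC)
save(a[:, :],'b.png'); save(b,'c.png')
P=cloud(c)
hsv=cv2.cvtColor(f,cv2.COLOR_RGB2HSV)
m=(hsv[...,0]>5)&(hsv[...,0]<20)&(hsv[...,1]>150)&(hsv[...,2]>120)
m[:150]=0;m[225:]=0;m[:,340:]=0
q=P[m];print('orange',len(q),q.mean(0),q.max(0),q.min(0)); t=q[q[:,2]>.056];print('top',len(t),t.mean(0))
for lo,hi,nm in((105,120,'blue'),):
    m=(hsv[...,0]>lo)&(hsv[...,0]<hi)&(hsv[...,1]>130); m[:270]=0
    q=P[m];q=q[(abs(q[:,2]-.022)<.006)]; print(nm,len(q),q.mean(0)); print(cv2.minAreaRect((q[:,:2]*1000).astype(np.float32)),cv2.boxPoints(cv2.minAreaRect((q[:,:2]*1000).astype(np.float32))))
E
```

```text
orange 205 [0.50940625 0.20623565 0.03755608] [0.52095423 0.23238491 0.06120975] [ 0.49898103  0.19767312 -0.0013965 ]
top 48 [0.51110424 0.21129694 0.05857604]
blue 4843 [ 0.53863938 -0.22943801  0.02101626]
((542.32275390625, -212.96591186523438), (144.09066772460938, 136.3132781982422), 16.6897029876709) [[ 453.7386  -168.371  ]
 [ 492.88617 -298.942  ]
 [ 630.9069  -257.56082]
 [ 591.75934 -126.98984]]
```

View pics/b.png

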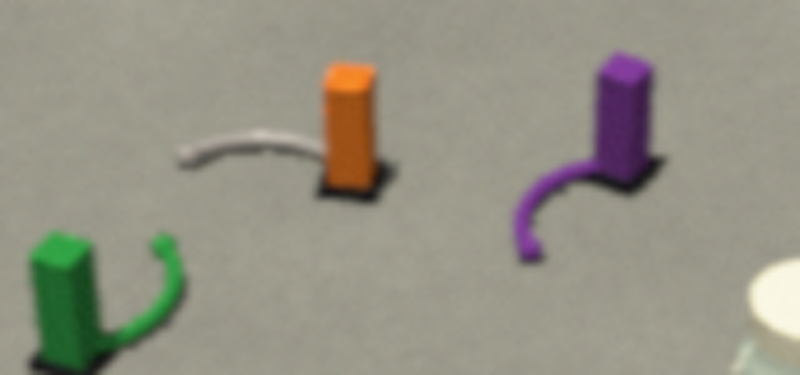

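View pics/c.png

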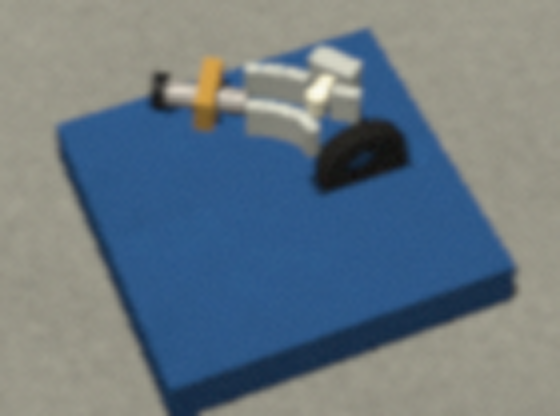

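Crop b: orange hook with a steel wire, handle top at about (350,78) and ball at (185,158), so its yaw is about 90°. Crop c: the seal (black) is at (362,157) in the slot, with the keeper to its upper left. The stand's yaw is about 16.7° and its origin about (0.531,-0.219). I'll move above the hook.

>>> move_arm(series=[[[0, 0, -0.018, -3.2, -1.4, 0, 0], [0, 0, -0.018, -3.2, -1.4, 0, 0], [0, 0, -0.018, -3.2, -1.4, 0, 0], [0, 0, -0.018, -3.2, -1.4, 0, 0], [0, 0, -0.018, -3.2, -1.4, 0, 0], [0, 0, -0.018, -3.2, -1.4, 0, 0], [0, 0, -0.018, -3.2, -1.4, 0, 0], [0, 0, -0.018, -3.2, -1.4, 0, 0], [0, 0, -0.018, -3.2, -1.4, 0, 0], [0, 0, -0.018, -3.2, -1.4, 0, 0], [0, 0, -0.018, -3.2, -1.4, 0, 0], [0, 0, -0.018, -3.2, -1.4, 0, 0], [0, 0, -0.018, -3.2, -1.4, 0, 0], [0, 0, -0.018, -3.2, -1.4, 0, 0], [0, 0, 0, 0, 0, 0, 0], [0, 0, 0, 0, 0, 0, 0]]])

```text
time: 2.15
position: [0.5461, 0.2559, 0.2418]
orientation: [-180.0, -0.1, -179.9]
force: [0.4, -0.8, 0.8]
opening: 0.085
grip_force: 0.0
```

```bash
python3 - <<'E'
from h import *
s=bot.get_state();print(s['position'],s['orientation'],s['force'])
c=cap('wrist');pickle.dump(c,open('w1.pkl','wb'));f=c['frame'];save(cv2.resize(f,(768,576)),'d.png')
P=cloud(c);hsv=cv2.cvtColor(f,cv2.COLOR_RGB2HSV)
m=(hsv[...,0]>5)&(hsv[...,0]<20)&(hsv[...,1]>150)&(hsv[...,2]>100)
q=P[m];t=q[abs(q[:,2]-.066)<.005];print(len(t),t.mean(0),cv2.minAreaRect((t[:,:2]*1000).astype(np.float32)), np.percentile(q[:,2],[5,50,99]))
E
```

```text
[0.54610789 0.2559187  0.24182159] [-1.79997512e+02 -8.05038646e-02 -1.79890362e+02] [ 0.39311699 -0.81043229  0.76033845]
101 [0.5091227  0.21521007 0.06145916] ((509.46856689453125, 214.56813049316406), (18.66841697692871, 17.566455841064453), 76.30715942382812) [0.05832149 0.06058863 0.06218455]
```

View pics/d.png

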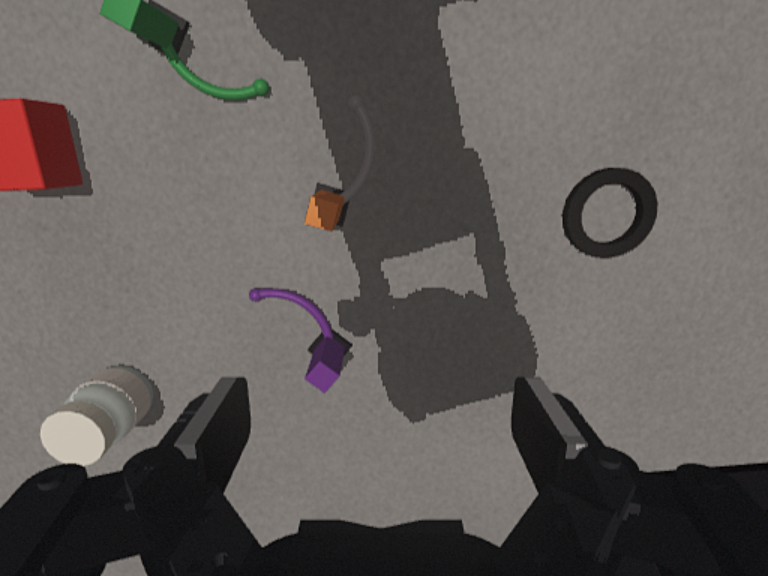

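The wrist view shows the orange handle top at (323,209) and its ball at (356,101) in the 1.5x view. The purple look-alike is at (322,375) and the green one is at the top left.

```bash
python3 - <<'E'
from h import *
c=pickle.load(open('w1.pkl','rb'))
b=onplane(c,356/1.5,101/1.5,.006);
for z in(.060,.066):print(onplane(c,321/1.5,211/1.5,z))
h=np.array([.5093,.2146,0]);d=b-h;print(b,np.linalg.norm(d[:2]),np.degrees(np.arctan2(d[1],d[0]))-90)
f=c['frame'];save(cv2.resize(f[50:170,180:300],(600,600),interpolation=cv2.INTER_CUBIC),'e.png')
E
```

```text
[0.50796879 0.2147519  0.06      ]
[0.50720634 0.21552886 0.066     ]
[0.43292465 0.23705216 0.006     ] 0.07960711722419062 73.6181740928509
```

View pics/e.png

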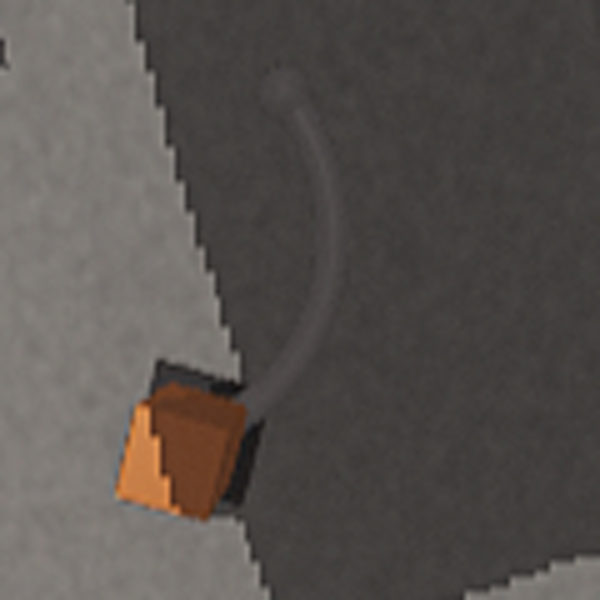

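```bash
cat >> h.py <<'E'
def delta(target,yaw=None):
    "turn (rad about tool z) and tool-axes shift in cm, at the current yaw and after the turn"
    s=bot.get_state();y0=s['orientation'][2];M=R.from_euler('xyz',s['orientation'],degrees=True).as_matrix()
    d=np.array(target)-s['position']; wz=0 if yaw is None else -np.radians((yaw-y0+180)%360-180)
    M2=M@R.from_rotvec([0,0,wz]).as_matrix()
    print('pos',s['position'].round(4),'rpy',s['orientation'].round(2),'wz',round(wz,4),'before',(M.T@d*100).round(3),'after',(M2.T@d*100).round(3))
E
python3 - <<'E'
from h import *
c=pickle.load(open('w1.pkl','rb'))
for z in(.060,.066):
  Q=np.array([onplane(c,180+u/5-.4,50+v/5-.4,z) for u,v in((148,402),(240,430),(208,520),(117,495))]);print(Q.mean(0),np.linalg.norm(np.roll(Q,1,0)-Q,axis=1))
b=onplane(c,180+282/5-.4,50+90/5-.4,.006);d=b-Q.mean(0);print(b,np.hypot(*d[:2]),np.degrees(np.arctan2(d[1],d[0]))-90)
delta([.5095,.2155,.10],163.6)
E
```

```text
[0.50937066 0.21598471 0.06      ] [0.02030024 0.01944642 0.01986791 0.01944433]
[0.50858143 0.21673812 0.066     ] [0.01991238 0.01907487 0.01948831 0.01907282]
[0.43320581 0.23554734 0.006     ] 0.07768700379452662 75.98857826613911
pos [0.5459 0.2562 0.2421] rpy [ 1.7999e+02 -5.0000e-02 -1.7985e+02] wz 0.2888 before [ 3.638 -4.063 14.216] after [ 2.329 -4.931 14.216]
```

>>> move_arm(series=[[[0, 0, 0.136, 0, 0, 0, 0], [0, 0, 0.136, 0, 0, 0, 0], [0, 0, 0, 0.6, -1.22, 2.5, 0], [0, 0, 0, 0.6, -1.22, 4, 0], [0, 0, 0, 0.6, -1.22, 4, 0], [0, 0, 0, 0.6, -1.22, 3.7, 0], [0, 0, 0, 0, 0, 0, 0], [0, 0, 0, 0, 0, 0, 0]]])

```text
time: 3.2
position: [0.5116, 0.2161, 0.1021]
orientation: [179.9, 0.1, 164.6]
force: [0.3, -0.5, 0.3]
opening: 0.0853
grip_force: 0.0
```

```bash
python3 - <<'E'
from h import *
delta([.5094,.216,.038],164.5)
E
```

```text
pos [0.5116 0.2161 0.1021] rpy [1.7990e+02 1.4000e-01 1.6458e+02] wz 0.0014 before [ 0.225 -0.084  6.405] after [ 0.225 -0.085  6.405]
```

>>> move_arm(series=[[[0, 0, 0, 0.2, -0.08, 2, 0], [0, 0, 0, 0, 0, 2, 0], [0, 0, 0, 0, 0, 1.6, 0], [0, 0, 0, 0, 0, 0.8, 0], [0, 0, 0, 0, 0, 0, 120], [0, 0, 0, 0, 0, 0, 170], [0, 0, 0, 0, 0, 0, 230], [0, 0, 0, 0, 0, 0, 230], [0, 0, 0, 0, 0, 0, 230], [0, 0, 0, 0, 0, 0, 230], [0, 0, 0, 0, 0, 0, 230], [0, 0, 0, 0, 0, 0, 230]]], squeeze=90)

```text
time: 4.7
position: [0.509, 0.2151, 0.0369]
orientation: [180.0, 0.1, 164.5]
force: [0.1, 1.7, 5.5]
opening: 0.0189
grip_force: 88.2
```

>>> move_arm(series=[[[0, 0, 0, 0, 0, -0.5, 230], [0, 0, 0, 0, 0, -2, 230], [0, 0, 0, 0, 0, -3, 230], [0, 0, 0, 0, 0, -3, 230], [0, 0, 0, 0, 0, -3, 230], [0, 0, 0, 0, 0, 0, 230], [0, 0, 0, 0, 0, 0, 230]]])

```text
time: 5.58
position: [0.5077, 0.2147, 0.1502]
orientation: [-179.9, -0.1, 164.5]
force: [-0.1, -0.8, -1.0]
opening: 0.0189
grip_force: 87.8
```

```bash
python3 - <<'E'
from h import *
c=cap('wrist');pickle.dump(c,open('w2.pkl','wb'));f=c['frame'];P=cloud(c)
s=bot.get_state();print(s['position'],s['orientation'],s['force'],s['moment'],s['opening'])
M=R.from_euler('xyz',s['orientation'],degrees=True).as_matrix()
print('ball expected px',proj(c,s['position']+M@np.array([.0,.0786,.037])),proj(c,s['position']+M@np.array([.0786,0,.031])))
a=cv2.resize(f[130:384,130:400],None,fx=2.2,fy=2.2,interpolation=cv2.INTER_CUBIC);print(a.shape);save(a,'f.png')
E
```

```text
[0.50757132 0.21467213 0.14985041] [-1.79923057e+02 -1.40373521e-01  1.64538941e+02] [ 0.66910811  0.56661231 -0.66456797] [-0.01412501 -0.00585605  0.01618165] 0.01894498849813755
ball expected px [382.37581135 233.24399892] [254.30116515  98.30072616]
(559, 594, 3)
```

View pics/f.png

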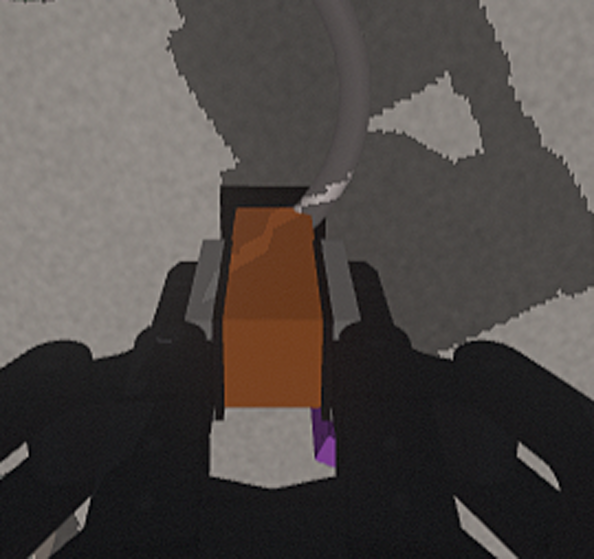

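The hook sits square between the pads, with its own y along tool +x, so hook yaw = tool yaw − 90. I'll fit the wire and ball in the tool frame from depth.

```bash
cat >> h.py <<'E'
def hookfit(c,pos,M):
    from scipy.optimize import least_squares
    Q=(cloud(c)-pos)@M
    m=(c['depth']>0)&(Q[...,2]>.012)&(Q[...,2]<.05)&(Q[...,0]>.018)&(Q[...,0]<.1)&(abs(Q[...,1])<.04)
    q=Q[m]
    def loc(p): # p: tool x,y of hook origin, height of wire, yaw err
        a=p[3];d=q-np.array([p[0],p[1],0]);hx=d[:,1]*np.cos(a)+d[:,0]*np.sin(a);hy=-d[:,1]*np.sin(a)+d[:,0]*np.cos(a)
        X=hx+.0275;Y=hy-.0393;th=np.arctan2(Y,X);r=np.hypot(X,Y)
        dz=q[:,2]-p[2]
        dw=np.hypot(r-.048,dz)-.004
        db=np.sqrt(hx**2+(hy-.0786)**2+dz**2)-.006
        return np.where(th<np.radians(48),dw,db)
    g=least_squares(loc,[0,0,.031,0],loss='soft_l1',f_scale=.001)
    return g.x,len(q),np.abs(g.fun).mean()
E
python3 - <<'E'
from h import *
c=pickle.load(open('w2.pkl','rb'));s=bot.get_state()
M=R.from_euler('xyz',s['orientation'],degrees=True).as_matrix()
print(hookfit(c,s['position'],M))
# bystanders in side view
c=pickle.load(open('side.pkl','rb'));P=cloud(c);m=(P[...,2]>.03)&(P[...,2]<.2)&(P[...,0]>.3)&(P[...,0]<.8)&(abs(P[...,1])<.25)
n,l,st,_=cv2.connectedComponentsWithStats(m.astype(np.uint8))
for i in range(1,n):
    if st[i,4]>60:q=P[l==i];print(st[i,4],q.min(0).round(3),q.max(0).round(3))
E
```

```text
(array([-0.00140901, -0.00070929,  0.0300894 , -0.0106247 ]), 2136, np.float64(0.0003910844317991543))
159 [0.622 0.193 0.03 ] [0.648 0.222 0.061]
149 [0.499 0.198 0.03 ] [0.523 0.224 0.061]
206 [0.374 0.08  0.03 ] [0.4   0.109 0.061]
820 [ 0.653 -0.012  0.03 ] [0.708 0.043 0.077]
713 [ 0.438 -0.038  0.03 ] [0.498 0.015 0.047]
238 [ 0.536 -0.181  0.03 ] [ 0.583 -0.15   0.04 ]
250 [ 0.495 -0.196  0.03 ] [ 0.561 -0.152  0.04 ]
202 [ 0.559 -0.215  0.03 ] [ 0.596 -0.196  0.05 ]
```

>>> move_arm(series=[[[0, 0, 0, -0.3, -1.2, 0, 230], [0, 0, 0, -0.8, -3, 0, 230], [0, 0, 0, -0.9, -3.4, 0, 230], [0, 0, 0, -0.9, -3.4, 0, 230], [0, 0, 0, -0.9, -3.4, 0, 230], [0, 0, 0, -0.9, -3.4, 0, 230], [0, 0, 0, -0.9, -3.4, 0, 230], [0, 0, 0, -0.9, -3.4, 0, 230], [0, 0, 0, -0.9, -3.4, 0, 230], [0, 0, 0, -0.9, -3.4, 0, 230], [0, 0, 0, -0.9, -3.4, 0, 230], [0, 0, 0, -0.9, -3.4, 0, 230], [0, 0, 0, -0.9, -3.4, 0, 230], [0, 0, 0, -0.8, -3, 0, 230], [0, 0, 0, -0.3, -1, 0, 230], [0, 0, 0, 0, 0, 0, 230]]])

```text
time: 7.62
position: [0.503, -0.2571, 0.1506]
orientation: [180.0, -0.1, 164.5]
force: [-0.2, 0.8, -1.2]
opening: 0.0187
grip_force: 88.0
```

>>> move_arm(series=[[[0, 0, 0.08, 0, 0, 0, 230], [0, 0, 0.14, 0, 0, 0, 230], [0, 0, 0.15, 0, 0, 0, 230], [0, 0, 0.15, 0, 0, 0, 230], [0, 0, 0.15, 0, 0, 0, 230], [0, 0, 0.15, 0, 0, 0, 230], [0, 0, 0.15, 0, 0, 0, 230], [0, 0, 0.15, 0, 0, 0, 230], [0, 0, 0.15, 0, 0, 0, 230], [0, 0, 0.15, 0, 0, 0, 230], [0, 0, 0.15, 0, 0, 0, 230], [0, 0, 0.15, 0, 0, 0, 230], [0, 0, 0.15, 0, 0, 0, 230], [0, 0, 0.15, 0, 0, 0, 230], [0, 0, 0.15, 0, 0, 0, 230], [0, 0, 0.15, 0, 0, 0, 230], [0, 0, 0.15, 0, 0, 0, 230], [0, 0, 0.11, 0, 0, 0, 230], [0, 0, 0, 0, 0, 0, 230], [0, 0, 0, 0, 0, 0, 230]]])

```text
time: 10.12
position: [0.5036, -0.2561, 0.1512]
orientation: [-180.0, 0.0, 16.9]
force: [-0.2, -0.2, -0.7]
opening: 0.0188
grip_force: 87.9
```

```bash
python3 - <<'E'
from h import *
s=bot.get_state();c=cap('wrist');pickle.dump((c,s),open('w3.pkl','wb'));f=c['frame']
print(s['position'],s['orientation'],s['force'])
M=R.from_euler('xyz',s['orientation'],degrees=True).as_matrix();print(hookfit(c,s['position'],M))
P=cloud(c);hsv=cv2.cvtColor(f,cv2.COLOR_RGB2HSV)
m=(hsv[...,0]>100)&(hsv[...,0]<125)&(hsv[...,1]>130)&(abs(P[...,2]-.022)<.005)
q=P[m];r=cv2.minAreaRect((q[:,:2]*1000).astype(np.float32));print(len(q),np.median(q[:,2]),r,cv2.boxPoints(r).tolist())
save(cv2.resize(f,(768,576),interpolation=cv2.INTER_CUBIC),'g.png')
E
```

```text
[ 0.50356519 -0.25607564  0.15123463] [-1.79973206e+02  4.94342378e-03  1.68868256e+01] [-0.24523231 -0.15709394 -0.6799458 ]
(array([-2.14028863e-03,  4.89504544e-05,  3.04429549e-02, -9.70340093e-03]), 2117, np.float64(0.00038729782119306384))
19122 0.022613170852490178 ((541.6119384765625, -211.02976989746094), (144.6776123046875, 134.66043090820312), 16.885501861572266) [[452.8351135253906, -167.6138916015625], [491.9486389160156, -296.4687194824219], [630.3887939453125, -254.44564819335938], [591.2752685546875, -125.5908203125]]
```

View pics/g.png

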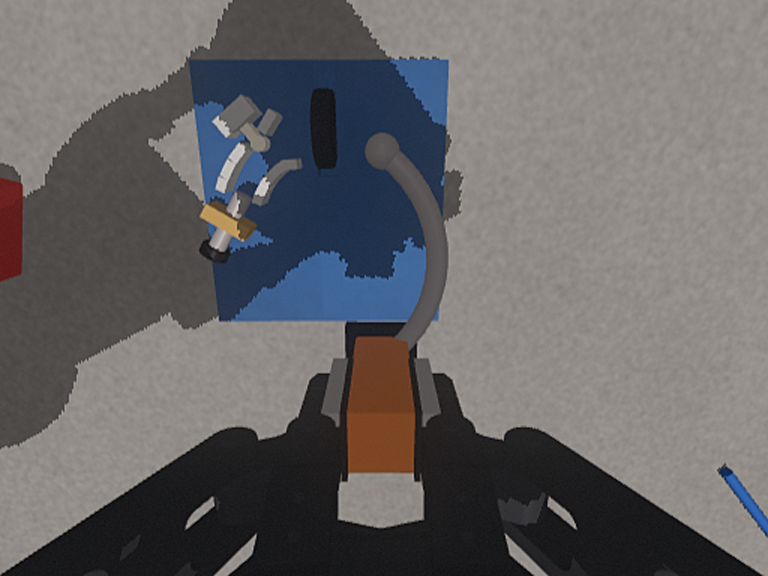

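The wrist view shows the seal at (323,128), the keeper at (255,160) and stop screw at (225,215), with the hook ball at (382,150). The board fits at 144.7 x 134.7 mm, which matches its given size. I'll check the origin against the seal and the keeper walls.

```bash
cat >> h.py <<'E'
YAW=16.89; O=np.array([.5304,-.2170,0])
def tostand(P): return (P-O)@R.from_euler('z',YAW,degrees=True).as_matrix()
E
python3 - <<'E'
from h import *
c,s=pickle.load(open('w3.pkl','rb'));S=tostand(cloud(c))*1000
def box(x0,x1,y0,y1,z0,z1): return S[(S[...,0]>x0)&(S[...,0]<x1)&(S[...,1]>y0)&(S[...,1]<y1)&(S[...,2]>z0)&(S[...,2]<z1)]
q=box(20,80,-15,15,40,60);print('seal',len(q),np.percentile(q,[1,50,99],axis=0).round(1).tolist());
t=q[q[:,2]>46];print('sealtop',t.mean(0),np.percentile(t,[2,98],axis=0).round(1).tolist())
for z0 in(40,43,46):
  t=q[(q[:,2]>z0)&(q[:,2]<z0+3)];print(z0,len(t),t.mean(0),np.percentile(t,[2,98],axis=0).round(1).tolist())
q=box(0,80,10,70,35.5,40);r=np.hypot(q[:,0],q[:,1]);a=np.degrees(np.arctan2(q[:,1],q[:,0]))
for a0 in range(16,90,6):
  m=(a>=a0)&(a<a0+6);rr=r[m];i=rr[(rr<50)];o=rr[rr>50];print(a0,len(i),len(o),np.percentile(i,[3,97]).round(1) if len(i)>5 else '',np.percentile(o,[3,97]).round(1) if len(o)>5 else '')
E
```

```text
seal 632 [[34.1, -5.3, 40.2], [50.4, -0.8, 46.5], [66.0, 4.4, 49.8]]
sealtop [50.41018765 -0.53760339 47.77391929] [[40.7, -5.2, 46.1], [60.0, 4.1, 49.7]]
40 103 [50.4637822  -1.22376136 41.58093263] [[33.4, -5.3, 40.0], [66.6, 4.4, 43.0]]
43 158 [49.97536325 -0.85325478 44.69074366] [[36.3, -5.3, 43.1], [63.7, 4.3, 45.9]]
46 332 [50.53091113 -0.57322505 47.57528661] [[40.4, -5.2, 46.1], [60.0, 4.1, 48.9]]
16 1 3  
22 30 65 [34.1 38.5] [57.8 64.3]
28 38 150 [35.  40.5] [56.5 76.3]
34 37 155 [36.  40.7] [57.  76.4]
40 37 169 [36.2 41. ] [56.5 76.4]
46 36 72 [36.1 41.1] [55.9 73.1]
52 36 56 [36.1 40.8] [56.  60.8]
58 36 55 [35.9 40.9] [55.7 60.8]
64 35 58 [36.1 41. ] [55.9 60.8]
70 8 6 [36.4 40.5] [55.9 60.1]
76 0 44  [57.3 65.2]
82 17 145 [45.9 50. ] [51.1 66.5]
88 15 27 [42.9 48.8] [50.3 60.1]
```

```bash
cat >> h.py <<'E'
def tcp(beta,z,p,C=(.0004,.0003)):
    hy=YAW+beta-55; a=p[3]; Y=hy+90-np.degrees(a)
    Rw=lambda t:R.from_euler('z',t,degrees=True).as_matrix()
    o=O+Rw(YAW)@[C[0],C[1],0]+Rw(hy)@[.0275,-.0393,0]
    t=o-(R.from_euler('xyz',[180,0,Y],degrees=True).as_matrix()@[p[0],p[1],0]); t[2]=z
    return t,Y
E
python3 - <<'E'
from h import *
for i in range(3):
    s=bot.get_state();c=cap('wrist');M=R.from_euler('xyz',s['orientation'],degrees=True).as_matrix();p,n,e=hookfit(c,s['position'],M);print(p)
delta(*tcp(-35,.068,p))
E
```

```text
[-2.22454115e-03 -4.72206007e-05  3.04386681e-02 -1.18589683e-02]
[-2.23228692e-03  2.23150559e-05  3.04298134e-02 -1.12404675e-02]
[-2.22686648e-03 -5.72399515e-05  3.04253329e-02 -1.21188613e-02]
pos [ 0.5036 -0.2566  0.1513] rpy [-179.99   -0.     16.77] wz -0.0141 before [ 0.051 -0.29   8.326] after [ 0.055 -0.289  8.326]
```

>>> move_arm(series=[[[0, 0, -0.014, 0.05, -0.29, 1, 230], [0, 0, 0, 0, 0, 2, 230], [0, 0, 0, 0, 0, 2, 230], [0, 0, 0, 0, 0, 1.8, 230], [0, 0, 0, 0, 0, 1, 230], [0, 0, 0, 0, 0, 0.5, 230], [0, 0, 0, 0, 0, 0, 230], [0, 0, 0, 0, 0, 0, 230], [0, 0, 0, 0, 0, 0, 230]]])

```text
time: 11.45
position: [0.5035, -0.2541, 0.0688]
orientation: [180.0, -0.0, 17.5]
force: [-0.0, 0.3, -0.1]
opening: 0.0189
grip_force: 88.0
```

```bash
cat > look.py <<'E'
from h import *
import sys
s=bot.get_state();c=cap('wrist');pickle.dump((c,s),open('last.pkl','wb'))
M=R.from_euler('xyz',s['orientation'],degrees=True).as_matrix();p,n,e=hookfit(c,s['position'],M);print('fit',p.round(4),n,e.round(5),'F',s['force'].round(1),'M',s['moment'].round(2))
b=s['position']+M@np.array([p[0]+.0786*np.cos(p[3]),p[1]-.0786*np.sin(p[3]),p[2]]);B=tostand(b)*1000
print('ball stand',B.round(1),'r',np.hypot(B[0],B[1]).round(2),'ang',np.degrees(np.arctan2(B[1],B[0])).round(1))
S=tostand(cloud(c))*1000
def box(x0,x1,y0,y1,z0,z1): return S[(S[...,0]>x0)&(S[...,0]<x1)&(S[...,1]>y0)&(S[...,1]<y1)&(S[...,2]>z0)&(S[...,2]<z1)]
q=box(20,80,-9,15,43,60);print('seal',len(q),np.percentile(q,[2,98],axis=0).round(1).tolist())
q=box(0,80,10,70,35.5,41);r=np.hypot(q[:,0],q[:,1]);a=np.degrees(np.arctan2(q[:,1],q[:,0]))
for a0 in range(28,70,6):
  m=(a>=a0)&(a<a0+6);rr=r[m];i=rr[(rr<50)];o=rr[rr>50];print(a0,len(i),len(o),np.percentile(i,[3,97]).round(1) if len(i)>5 else '',np.percentile(o,[3,97]).round(1) if len(o)>5 else '',np.median(q[m,2]).round(1))
q=box(-50,20,-20,50,15,30);print('board z',np.median(q[:,2]))
if len(sys.argv)>1:
    f=c['frame'];save(cv2.resize(f,(768,576),interpolation=cv2.INTER_CUBIC),sys.argv[1])
E
python3 look.py g2.png; python3 -c "
from h import *
delta(*tcp(-35,.0595,[-.0022,0,.0304,-.0118]))"
```

```text
fit [ 0.0261 -0.0089  0.0432  0.0048] 19592 0.01453 F [-0.   0.3 -0.1] M [-0.    0.04  0.01]
ball stand [ 68.2 -17.3  25.7] r 70.31 ang -14.2
seal 1248 [[37.4, -5.2, 43.2], [63.5, 4.3, 49.4]]
28 84 384 [35.3 40.8] [56.4 76.6] 38.4
34 77 388 [36.  40.9] [60.1 76.3] 38.4
40 79 419 [36.  40.8] [56.4 76.7] 38.4
46 86 167 [36. 41.] [55.9 71.6] 38.5
52 82 138 [36. 41.] [55.8 60.8] 38.4
58 79 135 [36.  40.8] [55.9 61. ] 38.4
64 81 143 [36. 41.] [55.8 61.1] 38.3
board z 22.53962950562041
pos [ 0.5034 -0.254   0.0687] rpy [ 1.7996e+02 -4.0000e-02  1.7520e+01] wz -0.0008 before [-0.015 -0.041  0.925] after [-0.015 -0.041  0.925]
```

```bash
python3 - <<'E'
t=open('h.py').read()
t=t.replace("    q=Q[m]\n","""    q=Q[m]; p0=[-.0022,0,.0304,-.0118]
""").replace("    g=least_squares(loc,[0,0,.031,0],","    q=q[(np.abs(loc(p0))<.0035)&(q[:,2]<p0[2]+.001)]\n    g=least_squares(loc,p0,")
open('h.py','w').write(t)
E
python3 look.py | head -2
python3 look.py | head -2
```

```text
fit [-0.0022 -0.      0.0304 -0.0112] 2112 0.00039 F [-0.3 -0.3 -1.4] M [-0.05  0.01 -0.01]
ball stand [ 39.9 -27.6  38.4] r 48.49 ang -34.7
fit [-0.0021 -0.      0.0304 -0.0111] 2109 0.00039 F [ 0.2  0.1 -1.7] M [-0.03  0.03  0.05]
ball stand [ 39.9 -27.6  38.3] r 48.46 ang -34.7
```

>>> move_arm(series=[[[0, 0, 0, -0.01, -0.04, 0.4, 230], [0, 0, 0, 0, 0, 0.3, 230], [0, 0, 0, 0, 0, 0.2, 230], [0, 0, 0, 0, 0, 0, 230], [0, 0, -0.0698, 0.198, 0.254, 0, 230], [0, 0, -0.0698, 0.198, 0.254, 0, 230], [0, 0, -0.0698, 0.198, 0.254, 0, 230], [0, 0, -0.0698, 0.198, 0.254, 0, 230], [0, 0, -0.0698, 0.198, 0.254, 0, 230], [0, 0, 0, 0, 0, 0, 230], [0, 0, 0, 0, 0, 0, 230]]])

```text
time: 12.98
position: [0.5172, -0.2606, 0.0592]
orientation: [-180.0, 0.0, 37.4]
force: [-0.2, -0.2, -0.7]
opening: 0.0187
grip_force: 88.0
```

```bash
python3 look.py g3.png; python3 -c "
from h import *
delta(*tcp(-15,.0595,[-.0022,0,.0304,-.0115]))"
```

```text
fit [-0.0023 -0.0003  0.0304 -0.0123] 2112 0.0004 F [-0.2 -0.2 -0.7] M [-0.05  0.05 -0.02]
ball stand [ 46.4 -11.7  28.7] r 47.83 ang -14.2
seal 1369 [[37.5, -5.1, 43.3], [63.2, 4.4, 49.4]]
28 96 443 [35.2 40.6] [56.7 76.6] 38.5
34 89 458 [36.2 40.9] [57.5 76.5] 38.5
40 95 509 [36.1 41. ] [56.7 76.6] 38.4
46 90 195 [36.1 40.8] [55.9 71. ] 38.5
52 92 162 [36.1 41.1] [55.9 61. ] 38.4
58 93 170 [36.1 40.8] [55.8 60.9] 38.4
64 97 158 [36.1 40.9] [55.9 61. ] 38.5
board z 22.536340183773373
pos [ 0.5172 -0.2606  0.0592] rpy [-179.99    0.     37.46] wz -0.0016 before [ 0.014  0.036 -0.031] after [ 0.014  0.036 -0.031]
```

View pics/g3.png

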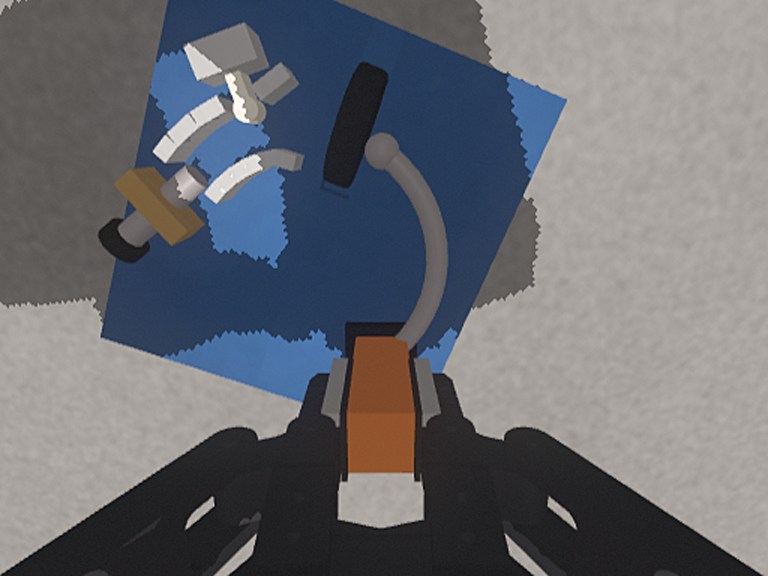

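```bash
sed -i 's/C=(.0004,.0003)/C=(.0009,.0001)/' h.py; python3 -c "
from h import *
delta(*tcp(-15,.0594,[-.0022,-.0001,.0304,-.0115]))"
```

```text
pos [ 0.5172 -0.2606  0.0592] rpy [-179.99    0.     37.46] wz -0.0016 before [ 0.054  0.082 -0.021] after [ 0.054  0.083 -0.021]
```

>>> move_arm(series=[[[0, 0, 0, 0.05, 0.08, -0.02, 230], [0, 0, 0, 0, 0, 0, 230], [0, 0, -0.0349, 0.097, 0.129, 0, 230], [0, 0, -0.0349, 0.097, 0.129, 0, 230], [0, 0, -0.0349, 0.097, 0.129, 0, 230], [0, 0, -0.0349, 0.097, 0.129, 0, 230], [0, 0, -0.0349, 0.097, 0.129, 0, 230], [0, 0, 0, 0, 0, 0, 230], [0, 0, 0, 0, 0, 0, 230]]])

```text
time: 14.15
position: [0.5261, -0.2626, 0.0594]
orientation: [-180.0, -0.0, 47.5]
force: [0.3, 0.7, -1.0]
opening: 0.0188
grip_force: 88.0
```

```bash
python3 look.py |head -3; python3 -c "
from h import *
delta(*tcp(-5,.0594,[-.0022,-.0001,.0304,-.0115]))"
```

```text
fit [-0.0025 -0.0005  0.0304 -0.0154] 1785 0.0004 F [ 0.3  0.7 -1. ] M [-0.07  0.03  0.04]
ball stand [48.4 -4.2 29. ] r 48.61 ang -5.0
seal 1304 [[37.7, -5.1, 43.3], [63.4, 4.4, 49.5]]
pos [ 0.5261 -0.2626  0.0594] rpy [-179.99   -0.     47.51] wz -0.0007 before [-0.002 -0.008  0.004] after [-0.002 -0.008  0.004]
```

>>> move_arm(series=[[[0, 0, -0.0349, 0.097, 0.129, 0, 230], [0, 0, -0.0349, 0.097, 0.129, 0, 230], [0, 0, -0.0349, 0.097, 0.129, 0, 230], [0, 0, 0, 0, 0, 0, 230], [0, 0, -0.0349, 0.097, 0.129, 0, 230], [0, 0, -0.0349, 0.097, 0.129, 0, 230], [0, 0, -0.0349, 0.097, 0.129, 0, 230], [0, 0, -0.0349, 0.097, 0.129, 0, 230], [0, 0, 0, 0, 0, 0, 230], [0, 0, 0, 0, 0, 0, 230]]])

```text
time: 15.45
position: [0.5374, -0.2625, 0.0595]
orientation: [-180.0, -0.0, 61.5]
force: [-0.8, 0.5, -0.7]
opening: 0.0187
grip_force: 88.0
```

```bash
python3 look.py |head -3; python3 -c "
from h import *
delta(*tcp(9,.0594,[-.0022,-.0001,.0304,-.0115]))"
```

```text
fit [-0.0022 -0.0004  0.0304 -0.0087] 1759 0.00039 F [-0.8  0.5 -0.7] M [-0.04 -0.04  0.01]
ball stand [48.   7.9 29. ] r 48.65 ang 9.4
seal 1251 [[37.8, -5.0, 43.3], [63.5, 4.5, 49.3]]
pos [ 0.5373 -0.2626  0.0594] rpy [-1.80e+02 -1.00e-02  6.15e+01] wz -0.0009 before [ 0.005 -0.01   0.004] after [ 0.005 -0.01   0.004]
```

>>> move_arm(series=[[[0, 0, -0.0349, 0.097, 0.129, 0, 230], [0, 0, -0.0349, 0.097, 0.129, 0, 230], [0, 0, -0.0349, 0.097, 0.129, 0, 230], [0, 0, -0.0349, 0.097, 0.129, 0, 230], [0, 0, -0.0349, 0.097, 0.129, 0, 230], [0, 0, -0.0349, 0.097, 0.129, 0, 230], [0, 0, -0.0349, 0.097, 0.129, 0, 230], [0, 0, -0.0349, 0.097, 0.129, 0, 230], [0, 0, 0, 0, 0, 0, 230], [0, 0, 0, 0, 0, 0, 230]]])

```text
time: 16.75
position: [0.5498, -0.2591, 0.0595]
orientation: [-180.0, -0.0, 77.5]
force: [-0.9, 0.2, -0.9]
opening: 0.0193
grip_force: 88.0
```

```bash
python3 look.py k.png; python3 -c "
from h import *
delta(*tcp(25,.0594,[-.0022,-.0001,.0304,-.0115]))"
```

```text
fit [-0.0021 -0.0007  0.0304 -0.0105] 1774 0.00041 F [-0.9  0.2 -0.9] M [-0.04  0.02  0.02]
ball stand [44.  20.7 29. ] r 48.58 ang 25.2
seal 1196 [[37.7, -4.8, 43.4], [63.4, 4.6, 49.4]]
28 94 380 [35.4 40.7] [57.1 76.6] 38.6
34 92 434 [36.3 41. ] [63.8 76.4] 38.5
40 89 489 [36.3 41.1] [56.8 76.6] 38.5
46 92 177 [36.3 41. ] [56.  70.4] 38.6
52 88 166 [36.4 40.8] [56. 61.] 38.5
58 89 162 [36.5 41.1] [56.  60.9] 38.5
64 87 165 [36.2 40.9] [56.1 60.9] 38.5
board z 22.571333233714753
pos [ 0.5498 -0.2592  0.0595] rpy [180.    -0.    77.49] wz -0.0009 before [ 0.011 -0.012  0.008] after [ 0.011 -0.012  0.008]
```

View pics/k.png

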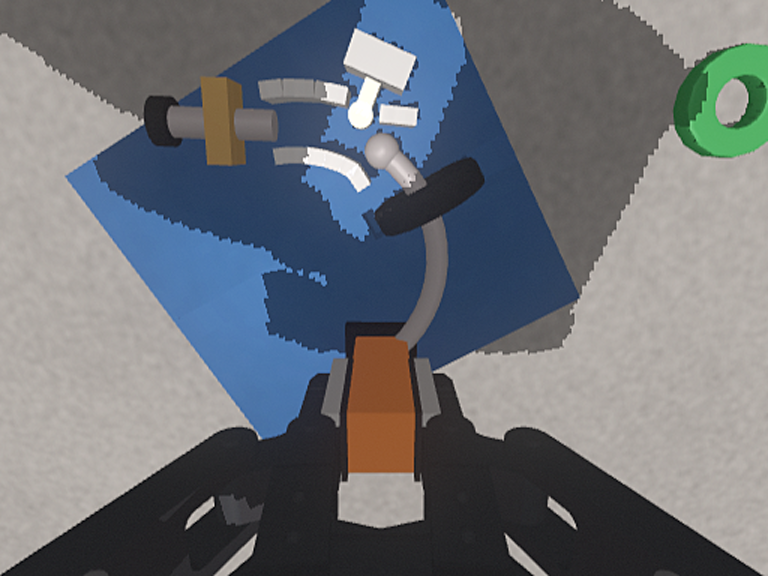

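The picture shows the ball (380,150) just past the seal and entering the flared mouth, between the nose (362,110) and the inner wall (340,165). The screw end is at (277,125). I'm continuing slowly over the nose.

>>> move_arm(series=[[[0, 0, -0.0262, 0.073, 0.097, 0, 230], [0, 0, -0.0262, 0.073, 0.097, 0, 230], [0, 0, -0.0262, 0.073, 0.097, 0, 230], [0, 0, -0.0262, 0.073, 0.097, 0, 230], [0, 0, -0.0262, 0.073, 0.097, 0, 230], [0, 0, -0.0262, 0.073, 0.097, 0, 230], [0, 0, 0, 0, 0, 0, 230]]])

```text
time: 17.68
position: [0.5571, -0.2568, 0.06]
orientation: [179.9, 0.1, 86.6]
force: [2.8, -3.7, -0.6]
opening: 0.0188
grip_force: 88.1
```

>>> move_arm(series=[[[0, 0, -0.0175, 0.049, 0.065, 0, 230], [0, 0, -0.0175, 0.049, 0.065, 0, 230], [0, 0, -0.0175, 0.049, 0.065, 0, 230], [0, 0, -0.0175, 0.049, 0.065, 0, 230], [0, 0, 0, 0, 0, 0, 230]]])

```text
time: 18.3
position: [0.5583, -0.2534, 0.0592]
orientation: [-179.9, -0.1, 90.6]
force: [-1.8, -2.8, -1.0]
opening: 0.0187
grip_force: 88.2
```

```bash
python3 look.py|head -3; python3 - <<'E'
from h import *
delta(*tcp(38,.0594,[-.0022,-.0004,.0304,-.0110]))
c,s=pickle.load(open('last.pkl','rb'));S=tostand(cloud(c))*1000
r=np.hypot(S[...,0],S[...,1]);a=np.degrees(np.arctan2(S[...,1],S[...,0]))
m=(r>45)&(r<51)&(S[...,2]>29)&(S[...,2]<36)&(a>48)&(a<100)
print(np.histogram(a[m],bins=np.arange(48,100,2)))
E
```

```text
fit [-0.0019 -0.001   0.0304 -0.0133] 1839 0.0005 F [-1.8 -2.8 -1. ] M [-0.59  0.32  0.08]
ball stand [37.7 30.7 28.8] r 48.64 ang 39.1
seal 1141 [[37.5, -4.7, 43.3], [63.4, 4.6, 49.4]]
pos [ 0.5583 -0.2534  0.0591] rpy [-1.7991e+02 -5.0000e-02  9.0550e+01] wz 0.0006 before [-0.041  0.071 -0.025] after [-0.041  0.072 -0.025]
(array([ 0,  0,  0,  0,  0,  0,  0,  0,  0,  0,  9, 44, 46, 46, 38, 40, 34,
       32, 28, 20,  0,  0,  0,  0,  0]), array([48, 50, 52, 54, 56, 58, 60, 62, 64, 66, 68, 70, 72, 74, 76, 78, 80,
       82, 84, 86, 88, 90, 92, 94, 96, 98]))
```

>>> move_arm(series=[[[0, 0, -0.0175, 0.049, 0.065, 0, 230], [0, 0, -0.0175, 0.049, 0.065, 0, 230], [0, 0, -0.0175, 0.049, 0.065, 0, 230], [0, 0, -0.0175, 0.049, 0.065, 0, 230], [0, 0, 0, 0, 0, 0, 230]]])

```text
time: 18.98
position: [0.5611, -0.2514, 0.0593]
orientation: [-180.0, -0.0, 94.6]
force: [-2.5, -1.6, -0.7]
opening: 0.0189
grip_force: 88.2
```

>>> move_arm(series=[[[0, 0, -0.0175, 0.049, 0.065, 0, 230], [0, 0, -0.0175, 0.049, 0.065, 0, 230], [0, 0, -0.0175, 0.049, 0.065, 0, 230], [0, 0, -0.0175, 0.049, 0.065, 0, 230], [0, 0, 0, 0, 0, 0, 230], [0, 0, 0, 0, 0, 0, 230]]])

```text
time: 19.73
position: [0.5638, -0.2496, 0.0595]
orientation: [180.0, 0.0, 98.5]
force: [-0.8, -2.7, -0.6]
opening: 0.0187
grip_force: 88.2
```

```bash
python3 look.py|head -3; python3 - <<'E'
from h import *
delta(*tcp(46,.0594,[-.0022,-.0004,.0304,-.0110]))
E
```

```text
fit [-0.0019 -0.0011  0.0304 -0.0155] 1864 0.00053 F [-0.8 -2.7 -0.6] M [-0.56  0.14  0.09]
ball stand [33.8 34.9 29.1] r 48.62 ang 45.9
seal 1088 [[37.4, -4.6, 43.3], [63.2, 4.7, 49.3]]
pos [ 0.5638 -0.2496  0.0595] rpy [179.99  -0.    98.54] wz 0.0004 before [-0.002  0.01   0.012] after [-0.002  0.01   0.012]
```

>>> move_arm(series=[[[0, 0, 0, -0.025, -0.015, 0, 230], [0, 0, -0.0175, 0.049, 0.065, 0, 230], [0, 0, -0.0175, 0.049, 0.065, 0, 230], [0, 0, -0.0175, 0.049, 0.065, 0, 230], [0, 0, -0.0175, 0.049, 0.065, 0, 230], [0, 0, 0, 0, 0, 0, 230], [0, 0, 0, 0, 0, 0, 230]]])

```text
time: 20.65
position: [0.5658, -0.2473, 0.0594]
orientation: [-180.0, -0.0, 102.6]
force: [-1.3, -1.8, -1.5]
opening: 0.0184
grip_force: 88.2
```

>>> move_arm(series=[[[0, 0, -0.0175, 0.049, 0.065, 0, 230], [0, 0, -0.0175, 0.049, 0.065, 0, 230], [0, 0, -0.0175, 0.049, 0.065, 0, 230], [0, 0, -0.0175, 0.049, 0.065, 0, 230], [0, 0, -0.0175, 0.049, 0.065, 0, 230], [0, 0, 0, 0, 0, 0, 230], [0, 0, 0, 0, 0, 0, 230]]])

```text
time: 21.52
position: [0.5682, -0.2441, 0.0593]
orientation: [-180.0, -0.0, 107.6]
force: [-2.0, -1.9, -0.6]
opening: 0.0189
grip_force: 88.3
```

```bash
python3 look.py m.png|head -3; python3 - <<'E'
from h import *
delta(*tcp(55,.0594,[-.0022,-.0004,.0304,-.0110]))
c,s=pickle.load(open('last.pkl','rb'));S=tostand(cloud(c))*1000
r=np.hypot(S[...,0],S[...,1]);a=np.degrees(np.arctan2(S[...,1],S[...,0]))
m=(r>45)&(r<51)&(S[...,2]>29)&(S[...,2]<36)&(a>40)&(a<90)
print(np.histogram(a[m],bins=np.arange(40,90,1)))
E
```

```text
fit [-0.0018 -0.001   0.0304 -0.0129] 1868 0.0005 F [-2.  -1.9 -0.6] M [-0.4   0.29  0.14]
ball stand [27.3 40.  29. ] r 48.41 ang 55.6
seal 1065 [[37.6, -4.7, 43.2], [63.4, 4.7, 49.3]]
pos [ 0.5682 -0.2441  0.0593] rpy [-1.7997e+02 -3.0000e-02  1.0757e+02] wz 0.0009 before [-0.012  0.051 -0.005] after [-0.012  0.051 -0.005]
(array([19, 22, 22, 18, 18, 24, 18, 20, 19, 23, 19, 21, 20, 21, 20, 22, 20,
       21, 21, 22, 21, 18, 15,  0,  0,  0,  0,  0,  0,  4, 20, 24, 19, 20,
       25, 18, 25, 19, 23, 16, 20, 13, 18, 13, 13,  8,  6,  8,  0]), array([40, 41, 42, 43, 44, 45, 46, 47, 48, 49, 50, 51, 52, 53, 54, 55, 56,
       57, 58, 59, 60, 61, 62, 63, 64, 65, 66, 67, 68, 69, 70, 71, 72, 73,
       74, 75, 76, 77, 78, 79, 80, 81, 82, 83, 84, 85, 86, 87, 88, 89]))
```

View pics/m.png

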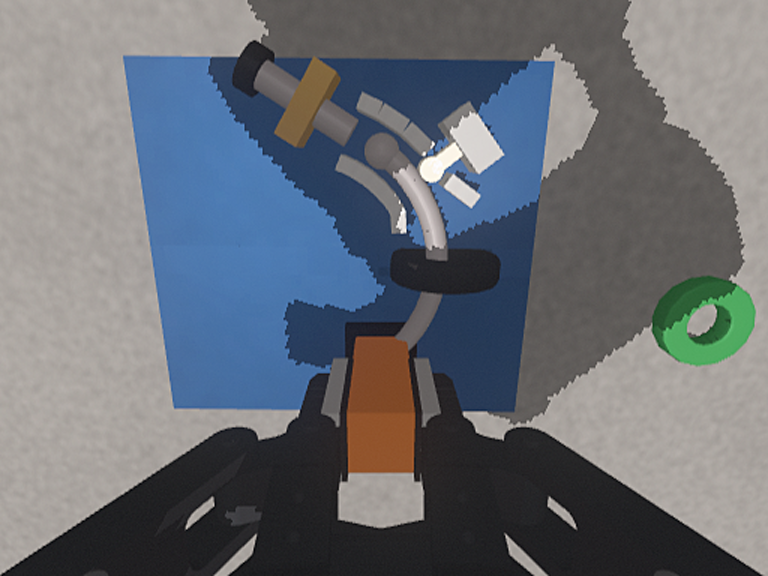

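The ball (382,152) is past the nose, which sits behind it at (432,170). The gap to the screw end (345,130) is about 6.5°. Creeping on.

>>> move_arm(series=[[[0, 0, -0.0175, 0.049, 0.065, 0, 230], [0, 0, -0.0175, 0.049, 0.065, 0, 230], [0, 0, -0.0175, 0.049, 0.065, 0, 230], [0, 0, -0.0175, 0.049, 0.065, 0, 230], [0, 0, -0.0087, 0.024, 0.032, 0, 230], [0, 0, 0, 0, 0, 0, 230], [0, 0, 0, 0, 0, 0, 230]]])

```text
time: 22.45
position: [0.5704, -0.2412, 0.0594]
orientation: [-180.0, -0.0, 112.1]
force: [-0.4, -3.4, -1.8]
opening: 0.0191
grip_force: 88.2
```

>>> move_arm(series=[[[0, 0, -0.0052, 0.0146, 0.0193, 0, 230], [0, 0, -0.0052, 0.0146, 0.0193, 0, 230], [0, 0, 0, 0, 0, 0, 230], [0, 0, 0, 0, 0, 0, 230]]])

```text
time: 22.95
position: [0.5707, -0.2408, 0.0595]
orientation: [-180.0, -0.0, 112.7]
force: [-0.9, -3.9, -1.0]
opening: 0.019
grip_force: 88.2
```

```bash
python3 look.py|head -3; python3 - <<'E'
from h import *
delta(*tcp(60,.0594,[-.0022,-.0004,.0304,-.0110]))
E
```

```text
fit [-0.0017 -0.0009  0.0304 -0.0118] 1873 0.00051 F [-0.9 -3.9 -1. ] M [-0.56  0.04  0.02]
ball stand [23.9 42.1 29. ] r 48.37 ang 60.4
seal 1032 [[37.4, -4.6, 43.2], [63.4, 4.7, 49.4]]
pos [ 0.5707 -0.2408  0.0594] rpy [-1.8000e+02 -1.0000e-02  1.1268e+02] wz 0.0027 before [-0.002  0.029  0.005] after [-0.002  0.029  0.005]
```

>>> move_arm(series=[[[0, 0, -0.0052, 0.0146, 0.0193, 0, 230], [0, 0, -0.0052, 0.0146, 0.0193, 0, 230], [0, 0, 0, 0, 0, 0, 230]]])

```text
time: 23.38
position: [0.5709, -0.2403, 0.0595]
orientation: [180.0, -0.0, 113.3]
force: [-0.5, -3.1, -0.0]
opening: 0.019
grip_force: 88.3
```

>>> move_arm(series=[[[0, 0, -0.0052, 0.0146, 0.0193, 0, 230], [0, 0, 0, 0, 0, 0, 230]]])

```text
time: 23.62
position: [0.571, -0.2401, 0.0595]
orientation: [-180.0, -0.0, 113.6]
force: [-0.4, -2.1, -0.9]
opening: 0.0184
grip_force: 88.3
```

>>> move_arm(series=[[[0, 0, -0.0052, 0.0146, 0.0193, 0, 230], [0, 0, 0, 0, 0, 0, 230]]])

```text
time: 23.88
position: [0.5711, -0.2399, 0.0594]
orientation: [-180.0, -0.0, 113.9]
force: [-0.9, -2.4, -0.9]
opening: 0.0187
grip_force: 88.3
```

```bash
python3 look.py|head -3
```

```text
fit [-0.0017 -0.0008  0.0304 -0.0086] 1895 0.00052 F [-0.9 -2.4 -0.9] M [-0.53  0.18  0.04]
ball stand [22.8 42.6 29. ] r 48.34 ang 61.8
seal 1029 [[37.5, -4.7, 43.2], [63.6, 4.7, 49.4]]
```

>>> move_arm(series=[[[0, 0, -0.0035, 0.0097, 0.0129, 0, 230], [0, 0, 0, 0, 0, 0, 230]]])

```text
time: 24.18
position: [0.5713, -0.2398, 0.0595]
orientation: [180.0, -0.0, 114.1]
force: [-0.3, -2.6, -1.5]
opening: 0.0189
grip_force: 88.3
```

>>> move_arm(series=[[[0, 0, -0.0035, 0.0097, 0.0129, 0, 230], [0, 0, 0, 0, 0, 0, 230]]])

```text
time: 24.42
position: [0.5713, -0.2396, 0.0595]
orientation: [180.0, -0.0, 114.3]
force: [-0.4, -2.4, -1.6]
opening: 0.0193
grip_force: 88.3
```

>>> move_arm(series=[[[0, 0, -0.0035, 0.0097, 0.0129, 0, 230], [0, 0, 0, 0, 0, 0, 230]]])

```text
time: 24.68
position: [0.5714, -0.2395, 0.0595]
orientation: [180.0, -0.0, 114.5]
force: [-1.0, -2.6, -1.7]
opening: 0.019
grip_force: 88.3
```

>>> move_arm(series=[[[0, 0, -0.0035, 0.0097, 0.0129, 0, 230], [0, 0, 0, 0, 0, 0, 230]]])

```text
time: 24.92
position: [0.5715, -0.2394, 0.0595]
orientation: [180.0, -0.0, 114.7]
force: [0.8, -2.6, -0.6]
opening: 0.019
grip_force: 88.3
```

>>> move_arm(series=[[[0, 0, -0.0035, 0.0097, 0.0129, 0, 230], [0, 0, 0, 0, 0, 0, 230]]])

```text
time: 25.18
position: [0.5715, -0.2392, 0.0595]
orientation: [-180.0, -0.0, 114.9]
force: [-0.7, -2.6, -1.4]
opening: 0.0187
grip_force: 88.3
```

```bash
python3 look.py|head -3; python3 - <<'E'
from h import *
c,s=pickle.load(open('last.pkl','rb'));S=tostand(cloud(c))*1000
r=np.hypot(S[...,0],S[...,1]);a=np.degrees(np.arctan2(S[...,1],S[...,0]))
m=(r>45)&(r<51)&(S[...,2]>27)&(S[...,2]<36)&(a>60)&(a<80)
print(np.histogram(a[m],bins=np.arange(60,80,1)))
E
```

```text
fit [-0.0015 -0.0006  0.0304 -0.0035] 1922 0.00054 F [-0.7 -2.6 -1.4] M [-0.53  0.13  0.18]
ball stand [21.8 43.2 29.1] r 48.36 ang 63.2
seal 1025 [[37.4, -4.6, 43.2], [63.2, 4.8, 49.3]]
(array([22, 20, 20, 20, 21, 22, 21, 20, 21, 16, 19, 21, 20, 19, 22, 23, 22,
       19, 22]), array([60, 61, 62, 63, 64, 65, 66, 67, 68, 69, 70, 71, 72, 73, 74, 75, 76,
       77, 78, 79]))
```

>>> move_arm(series=[[[0, 0, -0.0035, 0.0097, 0.0129, 0, 230], [0, 0, 0, 0, 0, 0, 230]]])

```text
time: 25.48
position: [0.5717, -0.2391, 0.0595]
orientation: [180.0, 0.0, 115.1]
force: [-0.1, -2.9, -1.0]
opening: 0.0188
grip_force: 88.3
```

>>> move_arm(series=[[[0, 0, -0.0035, 0.0097, 0.0129, 0, 230], [0, 0, 0, 0, 0, 0, 230]]])

```text
time: 25.72
position: [0.5719, -0.239, 0.0595]
orientation: [180.0, 0.0, 115.3]
force: [-0.9, -2.2, -1.3]
opening: 0.019
grip_force: 88.2
```

>>> move_arm(series=[[[0, 0, -0.0035, 0.0097, 0.0129, 0, 230], [0, 0, 0, 0, 0, 0, 230]]])

```text
time: 25.98
position: [0.572, -0.2388, 0.0595]
orientation: [180.0, 0.0, 115.5]
force: [0.9, -2.5, -0.7]
opening: 0.0189
grip_force: 88.2
```

>>> move_arm(series=[[[0, 0, -0.0035, 0.0097, 0.0129, 0, 230], [0, 0, 0, 0, 0, 0, 230]]])

```text
time: 26.22
position: [0.5721, -0.2387, 0.0596]
orientation: [180.0, 0.0, 115.7]
force: [2.0, -2.6, -0.8]
opening: 0.019
grip_force: 88.2
```

>>> move_arm(series=[[[0, 0, -0.0035, 0.0097, 0.0129, 0, 230], [0, 0, 0, 0, 0, 0, 230]]])

```text
time: 26.48
position: [0.5722, -0.2386, 0.0596]
orientation: [180.0, 0.0, 115.9]
force: [1.7, -2.3, -0.8]
opening: 0.0188
grip_force: 88.2
```

>>> move_arm(series=[[[0, 0, -0.0035, 0.0097, 0.0129, 0, 230], [0, 0, 0, 0, 0, 0, 230]]])

```text
time: 26.72
position: [0.5724, -0.2385, 0.0596]
orientation: [180.0, 0.0, 116.1]
force: [4.2, -2.2, -1.7]
opening: 0.0186
grip_force: 88.2
```

```bash
python3 look.py|head -3
```

```text
fit [-0.0013 -0.0003  0.0305  0.0014] 1966 0.00056 F [ 4.2 -2.2 -1.7] M [-0.52 -0.59 -0.19]
ball stand [21.2 43.5 29.1] r 48.41 ang 64.0
seal 1014 [[37.6, -4.6, 43.3], [63.2, 4.7, 49.3]]
```

Contact with the screw: Fx has risen by about 4.5 N. I'll add a little more.

>>> move_arm(series=[[[0, 0, -0.0035, 0.0097, 0.0129, 0, 230], [0, 0, 0, 0, 0, 0, 230], [0, 0, 0, 0, 0, 0, 230]]])

```text
time: 27.15
position: [0.5725, -0.2384, 0.0597]
orientation: [180.0, 0.0, 116.3]
force: [4.9, -3.1, -0.5]
opening: 0.0189
grip_force: 88.2
```

>>> move_arm(series=[[[0, 0, -0.0017, 0.005, 0.0065, 0, 230], [0, 0, 0, 0, 0, 0, 230], [0, 0, 0, 0, 0, 0, 230]]])

```text
time: 27.52
position: [0.5725, -0.2383, 0.0597]
orientation: [180.0, 0.0, 116.4]
force: [4.9, -3.5, -1.7]
opening: 0.019
grip_force: 88.2
```

>>> move_arm(series=[[[0, 0, -0.003, 0.0085, 0.011, 0, 230], [0, 0, 0, 0, 0, 0, 230], [0, 0, 0, 0, 0, 0, 230], [0, 0, 0, 0, 0, 0, 230]]])

```text
time: 28.02
position: [0.5727, -0.2382, 0.0597]
orientation: [179.9, 0.1, 116.5]
force: [5.0, -4.2, -0.9]
opening: 0.0185
grip_force: 88.2
```

```bash
python3 look.py|head -3; python3 look.py|head -1
```

```text
fit [-0.0012 -0.0002  0.0305  0.0019] 1961 0.00056 F [ 5.  -4.2 -0.9] M [-0.66 -0.94 -0.29]
ball stand [21.  43.6 29.1] r 48.41 ang 64.3
seal 1006 [[37.3, -4.6, 43.3], [63.0, 4.7, 49.3]]
fit [-0.0013 -0.0004  0.0305 -0.0023] 1955 0.00057 F [ 3.7 -2.6 -0.7] M [-0.65 -0.92 -0.29]
```

>>> move_arm(series=[[[0, 0, -0.0035, 0.0097, 0.0129, 0, 230], [0, 0, 0, 0, 0, 0, 230], [0, 0, 0, 0, 0, 0, 230], [0, 0, 0, 0, 0, 0, 230]]])

```text
time: 28.62
position: [0.5729, -0.2381, 0.0597]
orientation: [179.9, 0.1, 116.7]
force: [5.3, -2.6, -1.6]
opening: 0.0192
grip_force: 88.2
```

```bash
python3 - <<'E'
from h import *
F=[]
for i in range(5):
    s=bot.get_state();F.append(np.r_[s['force'],s['moment']]);bot.read_camera('side')
print(np.mean(F,0).round(2),np.std(F,0).round(2))
E
```

```text
[ 4.86 -2.67 -1.26 -0.62 -0.95 -0.31] [0.47 0.21 0.28 0.02 0.03 0.05]
```

>>> move_arm(series=[[[0, 0, 0, 0, 0, 0, 240], [0, 0, 0, 0, 0, 0, 240], [0, 0, -0.0035, 0.0097, 0.0129, 0, 240], [0, 0, 0, 0, 0, 0, 240], [0, 0, -0.0035, 0.0097, 0.0129, 0, 240], [0, 0, 0, 0, 0, 0, 240], [0, 0, 0, 0, 0, 0, 240], [0, 0, 0, 0, 0, 0, 240]]], squeeze=120)

```text
time: 29.88
position: [0.5733, -0.2378, 0.0598]
orientation: [179.9, 0.1, 117.1]
force: [5.9, -2.6, -2.2]
opening: 0.0184
grip_force: 117.2
```

```bash
python3 - <<'E'
from h import *
F=[]
for i in range(5):
    s=bot.get_state();F.append(np.r_[s['force'],s['moment']]);bot.read_camera('side')
print(np.mean(F,0).round(2),np.std(F,0).round(2))
E
python3 look.py|head -3
```

```text
[ 5.73 -2.8  -1.78 -0.61 -1.1  -0.34] [0.22 0.2  0.54 0.05 0.04 0.02]
fit [-0.0013 -0.0003  0.0306 -0.0008] 1957 0.00057 F [ 5.3 -1.8 -1.3] M [-0.63 -1.11 -0.4 ]
ball stand [21.2 43.6 29.1] r 48.5 ang 64.1
seal 1007 [[37.7, -4.6, 43.2], [63.2, 4.8, 49.3]]
```

>>> move_arm(series=[[[0, 0, 0.0035, -0.0097, -0.0129, 0, 240], [0, 0, 0.0035, -0.0097, -0.0129, 0.02, 240], [0, 0, 0, 0, 0, 0.02, 240], [0, 0, 0, 0, 0, 0, 240], [0, 0, 0, 0, 0, 0, 185], [0, 0, 0, 0, 0, 0, 160], [0, 0, 0, 0, 0, 0, 130], [0, 0, 0, 0, 0, 0, 120], [0, 0, 0, 0, 0, 0, 120]]], squeeze=20)

```text
time: 31.3
position: [0.5722, -0.2378, 0.059]
orientation: [-180.0, -0.0, 116.8]
force: [0.7, 0.6, 0.0]
opening: 0.0454
grip_force: 0.0
```

```bash
python3 look.py|head -3
```

```text
fit [-0.0026 -0.0012  0.0303 -0.0104] 1925 0.00065 F [0.7 0.6 0. ] M [-0.   -0.   -0.09]
ball stand [20.5 42.7 28.7] r 47.42 ang 64.3
seal 1024 [[37.3, -4.6, 43.2], [63.3, 4.8, 49.4]]
```

>>> move_arm(series=[[[0, 0, 0, 0, 0, -1, 120], [0, 0, 0, 0, 0, -2, 120], [0, 0, 0, 0, 0, -3, 120], [0, 0, 0, 0, 0, -3, 120], [0, 0, 0, 0, 0, -2, 120], [0, 0, 0, 0, 0, 0, 120], [0, 0, 0, 0, 0, 0, 120]]])

```text
time: 32.22
position: [0.5718, -0.2377, 0.1684]
orientation: [-180.0, -0.1, 116.7]
force: [-1.0, -0.1, -0.3]
opening: 0.0452
grip_force: 0.0
```

```bash
python3 - <<'E'
from h import *
c=cap('wrist');f=c['frame'];S=tostand(cloud(c))*1000
save(cv2.resize(f,(768,576),interpolation=cv2.INTER_CUBIC),'z.png')
r=np.hypot(S[...,0],S[...,1]);a=np.degrees(np.arctan2(S[...,1],S[...,0]))
m=(r>45)&(r<51)&(S[...,2]>30)&(S[...,2]<36)&(a>40)&(a<70)
q=S[m];t=q[q[:,2]>33];print('ball top',t.mean(0),len(t))
m=(S[...,2]>76)&(S[...,2]<90);print('handle top',S[m].mean(0),np.percentile(S[m],[2,98],axis=0).round(1))
q=S[(abs(S[...,1])<9)&(S[...,0]>25)&(S[...,0]<75)&(S[...,2]>43)];print('seal',np.percentile(q,[2,98],axis=0).round(1))
E
```

```text
ball top [23.12971375 41.33334966 33.87519889] 70
handle top [ 32.65231662 -34.57107804  82.25231943] [[ 22.9 -45.3  77.6]
 [ 42.5 -25.   83.8]]
seal [[37.7 -5.1 43.2]
 [63.3  4.4 49.4]]
```

View pics/z.png

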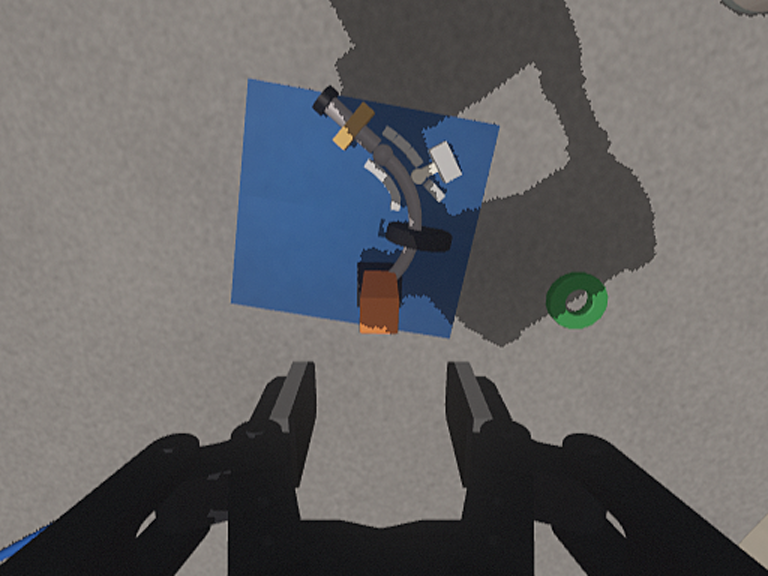

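The final picture shows the ball (382,155) against the screw and the nose behind it, with the seal at (420,237), the hook flat and the gripper clear. Handing in.

```bash
python3 -c "
from cell import bot
print(bot.hand_in())"
```

```text
the job is handed in; nothing more can be done
None
```

The hook is locked: its ball went through the seal and past the nose, and was pressed home on the stop screw with about 6 N (estimated from the wrist force). The hook was then released lying flat, with the seal still in its slot, and the job is handed in; no verdict came back.

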